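# Stack two slide boxes on the sloped rack

## Robot

A 6-joint arm with a two-finger parallel gripper is mounted at the origin on the work surface. World frame = base frame: x ahead of the robot, y to its left, z up, the work surface at z = 0. Lengths are in m, angles in degrees, forces in N, time in s.
With the tool pointing down it reaches from about 0.35 to 0.875 m from the base axis. Payload 4.2 kg.
Tool frame: the origin (TCP) lies on the centre line of the jaws, within the pads' length; the fingertips stand 19 mm ahead of it and the grasp point (between the pads) is the TCP; x points along the fingers, y is the direction in which the jaws open and shut, and the axes are right-handed (so a half turn about x gives the same grasp; the last joint's range is limited). The gripper opens to 87 mm and grips with 3 to 60 N. Pads are 19 mm wide; open, the fingers measure 117 mm over their backs; the gripper's body (75 mm by 190 mm) begins 51 mm behind the grasp point.
Start: joints at [89.072, 22.042, 0.453, 0, -68.411, -14.817], TCP at [0.17, 0.602, 0.242] pointing down, gripper open.
Joint ranges: [-179.83, 179.83], [-69.29, 118.12], [-61.27, 80.66], [-181.25, 117.63], [-171.15, -9.14], [-177.46, 177.46]. Speed limits (degrees/s): [159.86, 159.86, 180, 180, 180, 180].

## Interface

Orientations are given as a 3x3 rotation matrix whose columns are the frame's x, y, z axes.
In Python, from station import * gives the robot as it stands.
- The arm moves only by the shell command python3 -m creep 'ROWS'. ROWS is JSON, a list of rows, each a list of 5 numbers: the opening, from 0 (shut) to 1 (fully open), then the shift along the world's x, y, z in mm, then the turn about the world's z in rad. In form: [[jaw, x, y, z, turn], ...]. A call has exactly 8 rows; each row is the pose to reach, as a shift and turn from the pose measured when the call began; what a row does not reach only later rows make up. A row lasts 1/10 s, in which the tool goes at most 50 mm and 8.59 degrees, less where a joint would pass 70% of its speed; a pose out of reach is approached as far as the arm can. A call with a gripper value outside its range is refused whole. The fingers move at their own pace and stop on an object; the grip force is fixed at half the most. Time passes only in rows, so rows that repeat a pose let the fingers close, or fill a call up. It gives the time, the measured TCP pose, the force and the opening at its end, in the units of the state.
- sense(): the state, without advancing time (a new reading comes with each control period).
- capture(name): name is "scene" or "top" or "wrist"; returns a dict with "image" (480x640x3 uint8, blue, green, red), "z_map" (480x640 float32, m along the optical axis (not along the pixel's ray), 0 where there is no reading), "mtx" (3x3 intrinsics, pixels), "eye" and "attitude" of the camera in the world. Camera axes: x right, y up, looking along -z (the intrinsics and any distortion apply to the point x, -y, -z); pixel columns grow to the right and rows downward; lengths in m; the calibration is good to about 2 mm. A picture is of the moment at which its call begins.
- finish_job(): hands the job in, once; it reports no verdict.
Trained networks look in a picture, given as the dict that the camera call returned (one of the last four; its "shot" number tells which), for a name from the list of things; names that differ only in an ending like _2 or _b are one class to them, and where a whole thing is asked for, a point or a joint stands for the part that bears it (a point fixed in the world has none). Each returns a list of dicts, best first, with "confidence" (0 to 1); they miss things now and then, are a little off and sometimes report something else, mostly with a low value. They report only what shows in the picture. A call takes as long as a camera call. They do not tell look-alikes from the thing itself.
- look_for(picture, thing): "box" ([left, top, right, bottom] in pixels, round what is visible of it).
- mark_of(picture, thing): "centre" ([column, row] in pixels: a listed point, or the origin of a listed thing).
The state is a dict: "time_s": time; "joints": joint angles; "joint_velocities": joint speeds; "effort": joint torques, N m; "tcp_pos": TCP position; "ee_rot": TCP orientation; "wrist_force": force on the tool from outside, world axes, zero at the start; "moment": the same for the moment, N m; "gripper_width": opening from 0.0 (shut) to 1.0 (fully open).
Only numpy, scipy, OpenCV 4.12 (cv2) and the standard library are available. Lean on these libraries where they do the work, as an engineer would, in place of code of your own. Each camera call takes 0.05 s, during which the arm holds its last target.

## Task

Put away the slide boxes on the sloped rack: lay the blue-lidded box flat on the slope, lengthwise up the slope, in the middle of its width and with its end back against the red backstop, then stack the orange-lidded box squarely on top of it the same way, its end also against the backstop. Both stay lid up; set them down without dropping them, let go, and leave the green-lidded box where it is.

Things in the scene. Friction and masses are not known exactly. Their poses are not given: they have to be found in the camera images.
- blue_box (a point): Slide box with a blue lid on a white base: 90 mm long (its x axis), 52 mm wide (y), 34 mm high (z), about 0.2 kg, rigid and closed. This point is the centre of the box, 17 mm above its underside. Starts flat and upright on the bench; its two ends are interchangeable for this job.
- orange_box (a point): Slide box with an orange lid on a white base: 90 mm long (its x axis), 52 mm wide (y), 34 mm high (z), about 0.2 kg, rigid and closed. This point is the centre of the box, 17 mm above its underside. Starts flat and upright on the bench; its two ends are interchangeable for this job.
- green_box (a point): Slide box with a green lid on a white base: 90 mm long (its x axis), 52 mm wide (y), 34 mm high (z), about 0.2 kg, rigid and closed. This point is the centre of the box, 17 mm above its underside. Starts flat and upright on the bench; its two ends are interchangeable for this job. A bystander: not to be moved.
- slope: Fixed aluminium plate, 130 mm wide, sloped 15 degrees, no side walls, two thin red lines mark its middle lane; red backstop along its low edge, nearer the robot. Origin: on the plate's top surface at the foot of the backstop's face, mid-width, 34 mm above the bench. x: up the slope (surface 0 to 120 mm), y: along the backstop, z: square out of the surface. Backstop face: plane x = 0, 60 mm high along z. Boxes may not slide down alone.
Things that resemble listed ones, but are neither listed nor needed, are in the scene too. What is shaped like the part that bears orange_box but pink or purple is not meant.

How it is judged (in metres and radians):
On the way:
1. the blue box lies on the slope against the backstop (x of blue_box in the frame of slope between 0.035 and 0.06 m and y of blue_box in the frame of slope between -0.02 and 0.02 m and z of blue_box in the frame of slope between 0.011 and 0.023 m and angle between the x axis of blue_box and the x axis of slope, either way round below 0.21 rad and angle between the z axis of blue_box and the z axis of slope, either way round below 0.14 rad), for 0.2 s.
At the end, for the whole second after the job is handed in: Blue box on the slope, orange on it, lids up, at rest, let go: ends within 15 mm of the backstop, centres within 20 mm of mid-width and 6 mm of their heights, long sides within 12 degrees of straight up the slope, tops within 8 degrees of parallel to it. Green box within 20 mm of its start (all of step 1 and x of orange_box in the frame of slope between 0.035 and 0.06 m and y of orange_box in the frame of slope between -0.02 and 0.02 m and z of orange_box in the frame of slope between 0.045 and 0.057 m and angle between the x axis of orange_box and the x axis of slope, either way round below 0.21 rad and angle between the z axis of orange_box and the z axis of slope, either way round below 0.14 rad and linear speed of each of blue, orange below 0.02 m/s and angular speed of each of blue, orange below 0.2 rad/s and distance of green_box from where it was at the start of the episode below 0.02 m); the robot touches nothing.
It fails at once if the green box is moved by more than 20 mm (distance of green_box from where it was at the start of the episode above 0.02 m).
It fails at once if the blue box falls or is thrown: over 0.7 m/s while out of the fingers (a free fall of more than about 25 mm) (linear speed of blue above 0.7 m/s and contact force between the fingers and blue below 0.1 N).
It fails at once if the orange box falls or is thrown: over 0.7 m/s while out of the fingers (a free fall of more than about 25 mm) (linear speed of orange above 0.7 m/s and contact force between the fingers and orange below 0.1 N).
It fails at once if the blue box is turned over or stood on edge (angle between blue_box's own z axis and vertical above 1.2 rad).
It fails at once if the orange box is turned over or stood on edge (angle between orange_box's own z axis and vertical above 1.2 rad).
It also fails if it takes over 51 s, if anything falls off the work surface, if the arm or the gripper's body presses on something with over 40 N, if the wrist force passes 120 N, or if a joint passes its speed limit or range.

## Working session

There is one attempt and no reset: what is moved stays moved. The work goes in short steps, Python scripts to look and compute and a shell command to move; the robot and the scene stay as the last step left them, time stands still between calls to the robot, and variables do not carry over. Pictures are saved under pics/ and viewed, and the job is handed in when it is done.

```bash
mkdir -p pics; ls
cat > h.py <<'E'
from station import *
import numpy as np, cv2
def pts(c):
    z=c["z_map"];K=np.array(c["mtx"]);h,w=z.shape
    u,v=np.meshgrid(np.arange(w),np.arange(h))
    P=np.stack([(u-K[0,2])/K[0,0]*z,-(v-K[1,2])/K[1,1]*z,-z],-1)
    W=P@np.array(c["attitude"]).T+np.array(c["eye"]); W[z==0]=np.nan
    return W
E
python3 - <<'E'
from h import *
for n in ["scene","top"]:
    c=capture(n); cv2.imwrite(f"pics/{n}0.png",c["image"]); np.save(f"{n}0.npy",pts(c))
    print(n,[k for k in c],np.round(c["eye"],3))
    W=pts(c)
    for t in ["blue_box","orange_box","green_box","slope"]:
        for d in mark_of(c,t)[:3]:
            u,v=d["centre"]; print(t,round(d["confidence"],2),np.round([u,v]),np.round(W[int(v),int(u)],3))
print(sense())
E
```

```text
pics
scene ['image', 'z_map', 'mtx', 'eye', 'attitude', 'shot'] [ 0.717 -0.348  0.59 ]
blue_box 0.56 [279. 321.] [ 0.529 -0.171  0.034]
orange_box 0.86 [182. 265.] [ 0.352 -0.178  0.036]
orange_box 0.81 [370. 380.] [ 0.673 -0.174  0.033]
orange_box 0.8 [342. 276.] [ 0.564 -0.064  0.034]
slope 0.62 [378. 143.] [0.472 0.214 0.034]
top ['image', 'z_map', 'mtx', 'eye', 'attitude', 'shot'] [ 0.421 -0.039  0.968]
blue_box 0.97 [410. 229.] [ 0.528 -0.167  0.034]
blue_box 0.15 [173. 261.] [0.47  0.216 0.037]
orange_box 0.92 [338. 209.] [ 0.56  -0.052  0.031]
orange_box 0.73 [412. 140.] [ 0.674 -0.17   0.034]
orange_box 0.65 [411. 345.] [ 0.341 -0.168  0.034]
green_box 0.68 [501. 212.] [ 0.557 -0.314  0.038]
slope 0.72 [172. 259.] [0.475 0.217 0.034]
{'time_s': 0.5, 'joints': array([ 8.90722752e+01,  2.20416075e+01,  4.49715948e-01, -1.77330283e-03,
       -6.84116517e+01, -1.48163792e+01]), 'joint_velocities': array([ 0.04976093, -0.02255182,  0.00822408,  0.00865038, -0.03126242,
        0.02473229]), 'effort': array([ 8.95551839e-04, -3.90076661e+01,  1.87446785e+01,  4.22071561e+00,
        1.49809301e-02, -3.85695409e-05]), 'tcp_pos': array([0.16955311, 0.60151125, 0.24152632]), 'ee_rot': array([[-2.97764070e-05, -2.71352368e-01, -9.62480073e-01],
       [-6.13687406e-05, -9.62480071e-01,  2.71352369e-01],
       [-9.99999998e-01,  6.71460886e-05,  1.20066453e-05]]), 'wrist_force': array([-0.58284815, -0.04211109,  0.89359547]), 'moment': array([ 0.00355373,  0.01577938, -0.0541082 ]), 'gripper_width': 1.0016927953977934}
```

View pics/scene0.png

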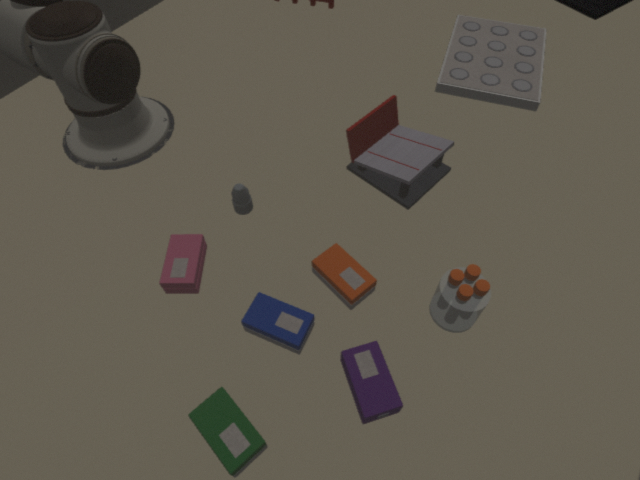

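View pics/top0.png

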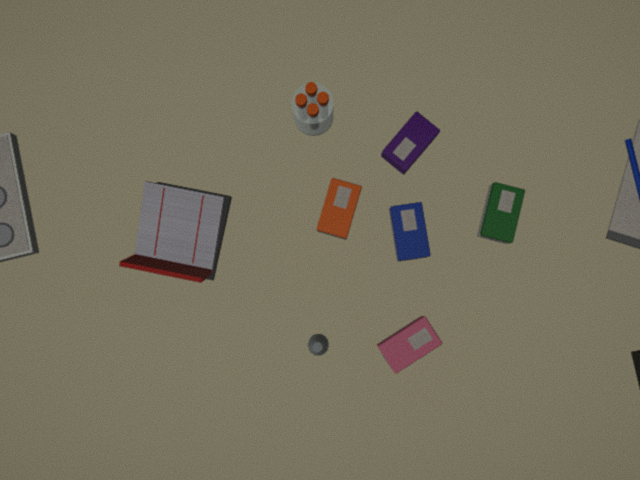

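The top view shows the rack at pixel (180,230), blue box (410,231), orange (340,208) and green (502,212). Pink (410,345) and purple (410,142) are decoys. The red backstop is on the robot side of the rack.

```bash
cat >> h.py <<'E'
def box(W,im,name,zmin=0.02,zmax=0.06,roi=None):
    hsv=cv2.cvtColor(im,cv2.COLOR_BGR2HSV)
    lo,hi={"blue":((110,120,40),(125,255,255)),"orange":((5,150,100),(18,255,255)),"green":((50,100,30),(75,255,255))}[name]
    m=cv2.inRange(hsv,lo,hi)
    if roi is not None:
        q=np.zeros_like(m);x0,y0,x1,y1=roi;q[y0:y1,x0:x1]=1;m=m*q
    n,l,s,_=cv2.connectedComponentsWithStats(m)
    k=1+np.argmax(s[1:,4]); m=(l==k).astype(np.uint8)
    cs,_=cv2.findContours(m,0,1); m2=cv2.drawContours(np.zeros_like(m),cs,-1,1,-1)
    P=W[m2>0]; P=P[np.isfinite(P).all(1)]
    zm=np.median(P[:,2]); return P,m2
def rect(P):
    zm=np.median(P[:,2]); Q=P[(abs(P[:,2]-zm)<0.006)]
    (c,(w,h),a)=cv2.minAreaRect((Q[:,:2]*1000).astype(np.float32))
    if w<h: a+=90; w,h=h,w
    return np.round(c,1),round(w,1),round(h,1),round((a+90)%180-90,1),round(zm*1000,1)
E
python3 - <<'E'
from h import *
for n in ["top","scene"]:
    W=np.load(n+"0.npy"); im=cv2.imread(f"pics/{n}0.png")
    roi=(300,160,540,280) if n=="top" else (140,230,400,480)
    for b in ["blue","orange","green"]:
        P,m=box(W,im,b,roi=roi); print(n,b,rect(P))
    # slope plane
    x0,y0,x1,y1=(150,195,212,255) if n=="top" else (385,135,430,165)
    S=W[y0:y1,x0:x1].reshape(-1,3); S=S[np.isfinite(S).all(1)]
    for i in range(3):
        c=S.mean(0); u,s,vt=np.linalg.svd(S-c,full_matrices=False); nn=vt[2]*np.sign(vt[2,2]); S=S[abs((S-c)@nn)<.004]
    print("n",nn,"tilt",np.degrees(np.arccos(nn[2])),"uphill yaw",np.degrees(np.arctan2(-nn[1],-nn[0])),"c",c)
    hsv=cv2.cvtColor(im,cv2.COLOR_BGR2HSV)
    r=(cv2.inRange(hsv,(0,110,40),(4,255,255))|cv2.inRange(hsv,(172,110,40),(180,255,255)))
    roi=(100,150,250,300) if n=="top" else (330,80,470,200)
    q=np.zeros_like(r);q[roi[1]:roi[3],roi[0]:roi[2]]=1;r*=q
    np.save(n+"_red.npy",r)
    P=W[r>0];P=P[np.isfinite(P).all(1)]
    d=(P-c)@nn
    L=P[abs(d)<.004]; print("lines pts",len(L)); B=P[d>.01]; print("backstop",len(B))
    # backstop plane
    if len(B)>30:
        bc=B.mean(0);u,s,vt=np.linalg.svd(B-bc,full_matrices=False);print("bs n",vt[2],"s",s,bc)
        e=np.cross([0,0,1],-vt[2]);
        print("bs yaw from main dir",np.degrees(np.arctan2(vt[0][1],vt[0][0])), "max h",d.max())
    v=cv2.resize(im[max(0,roi[1]):roi[3],roi[0]:roi[2]],None,fx=4,fy=4,interpolation=cv2.INTER_CUBIC); cv2.imwrite(f"pics/{n}_rack.png",cv2.convertScaleAbs(v,alpha=1.5))
E
```

```text
top blue (array([ 523.8, -167.9]), 88.1, 51.1, 9.3, np.float64(33.3))
top orange (array([560.8, -52.7]), 89.6, 50.8, -15.8, np.float64(33.5))
top green (array([ 556.5, -318.2]), 89.4, 51.7, -14.6, np.float64(33.3))
n [-0.2563734   0.04824862  0.96537286] tilt 15.121929080488455 uphill yaw -10.65821178608113 c [0.52793006 0.20125017 0.04972241]
lines pts 57
backstop 851
bs n [ 0.92850518 -0.17642599  0.32672924] s [1.09106016 0.47426485 0.05182394] [0.45588603 0.21596425 0.07778436]
bs yaw from main dir -100.45541958093182 max h 0.06467247840007187
scene blue (array([ 525.4, -169.5]), 86.9, 49.4, 8.9, np.float64(34.1))
scene orange (array([561.7, -53.3]), 87.5, 49.8, -16.0, np.float64(34.0))
scene green (array([ 558.1, -319.5]), 87.4, 49.4, -15.0, np.float64(34.2))
n [-0.25403111  0.04888026  0.9659601 ] tilt 14.992410573502372 uphill yaw -10.89164426981271 c [0.53212375 0.20971615 0.0502195 ]
lines pts 11
backstop 759
bs n [-0.93879014  0.17903497 -0.29431201] s [1.00521624 0.4443207  0.03762668] [0.45935593 0.21659292 0.07177318]
bs yaw from main dir -101.41032133456122 max h 0.06154729855037693
```

View pics/top_rack.png

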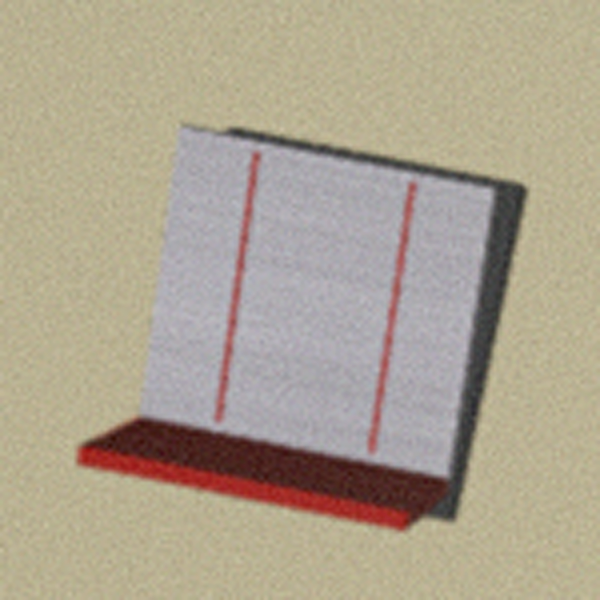

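Run:
```python
from h import *
c=capture("top");K=np.array(c["mtx"]);R=np.array(c["attitude"]);e=np.array(c["eye"])
n=np.array([-0.2552,0.0486,0.9657]);n/=np.linalg.norm(n);p0=np.array([.528,.2015,.0497])
def ray(u,v):
    d=R@np.array([(u-K[0,2])/K[0,0],-(v-K[1,2])/K[1,1],-1]);return e+d*(((p0-e)@n)/(d@n))
q=[(140,417),(447,478),(182,125),(495,187),(220,420),(258,153),(373,452),(413,183)]
Q=[ray(100+a/4-.4,150+b/4-.4) for a,b in q]
for a in Q: print(np.round(a*1000,1))
o=(Q[0]+Q[1])/2; print("origin",o)
mid=(Q[4]+Q[6])/2, (Q[5]+Q[7])/2
for a,b in [(Q[1],Q[0]),(Q[3],Q[2])]: print("width dir yaw-90",np.degrees(np.arctan2(*(b-a)[[1,0]]))-90, np.linalg.norm(b-a))
for a,b in [(0,2),(1,3),(4,5),(6,7)]: d=Q[b]-Q[a]; print("up yaw",np.degrees(np.arctan2(d[1],d[0])),np.linalg.norm(d))
yaw=np.radians(-10.9); X=np.array([np.cos(yaw)*np.cos(.2618),np.sin(yaw)*np.cos(.2618),np.sin(.2618)])
Z=np.array([-np.cos(yaw)*np.sin(.2618),-np.sin(yaw)*np.sin(.2618),np.cos(.2618)])
ctr=sum(Q[:4])/4; print("ctr-60X",ctr-.06*X)
W=pts(c)
s=sense();print(s["time_s"]); r=s["ee_rot"]; print("jaw yaw",np.degrees(np.arctan2(r[1,1],r[0,1])))
```

```text
[481.  279.   33.4]
[457.7 152.5  33.6]
[595.7 256.5  64.8]
[571.9 130.6  64.9]
[480.1 245.7  34.8]
[584.9 226.   63.5]
[467.8 182.8  34.7]
[573.4 163.6  63.6]
origin [0.4693521  0.21576639 0.03348348]
width dir yaw-90 -10.418619202632954 0.12856749520969277
width dir yaw-90 -10.679496098286094 0.1281537589308485
up yaw -11.073695749765612 0.12105009639881442
up yaw -10.872608412951996 0.12044181377269673
up yaw -10.629087991044194 0.11049014010831203
up yaw -10.294943532129158 0.11115079298200038
ctr-60X [0.46967638 0.21562787 0.03363777]
0.55
jaw yaw -105.7440268936834
```

```bash
python3 -m creep '[[1,20,-45,0,0.06],[1,40,-90,0,0.12],[1,60,-135,0,0.18],[1,80,-180,0,0.24],[1,100,-225,0,0.30],[1,120,-270,0,0.36],[1,140,-315,0,0.42],[1,160,-355,0,0.433]]'
```

```text
time_s: 1.35
tcp_pos: [0.3298, 0.2444, 0.242]
ee_rot: [[0.001, 0.159, -0.987], [0.001, -0.987, -0.159], [-1.0, -0.001, -0.001]]
wrist_force: [1.7, -0.1, 0.1]
gripper_width: 0.997
```

```bash
python3 -m creep '[[1,22,-48,0,0],[1,44,-94,0,0],[1,66,-140,0,0],[1,88,-186,0,0],[1,110,-232,0,0],[1,132,-278,0,0],[1,154,-324,-20,0],[1,174,-368,-50,0]]'; python3 -m creep '[[1,10,-22,-20,0],[1,20,-44,-40,0],[1,20,-44,-40,0],[1,20,-44,-40,0],[1,20,-44,-40,0],[1,20,-44,-40,0],[1,20,-44,-40,0],[1,20,-44,-40,0]]'
python3 - <<'E'
from h import *
for n in ["wrist","top"]:
    c=capture(n); cv2.imwrite(f"pics/{n}1.png",c["image"])
    W=pts(c)
    P,m=box(W,c["image"],"blue",roi=None if n=="wrist" else (300,160,540,280));print(n,rect(P))
s=sense();print(s["tcp_pos"],s["wrist_force"])
E
```

```text
time_s: 2.15
tcp_pos: [0.4983, -0.1096, 0.2033]
ee_rot: [[0.006, 0.159, -0.987], [0.001, -0.987, -0.159], [-1.0, 0.0, -0.006]]
wrist_force: [0.7, 0.1, -0.4]
gripper_width: 1.003
time_s: 2.95
tcp_pos: [0.5184, -0.153, 0.1641]
ee_rot: [[0.007, 0.16, -0.987], [0.001, -0.987, -0.16], [-1.0, 0.0, -0.007]]
wrist_force: [0.4, 0.2, -0.9]
gripper_width: 0.999
wrist (array([ 523.1, -168.5]), 89.3, 50.5, 9.4, np.float64(35.0))
top (array([ 489.3, -173.1]), 51.0, 18.4, -80.9, np.float64(33.4))
[ 0.51836617 -0.15325338  0.16372564] [-0.25753507 -0.71194089 -0.58506141]
```

View pics/wrist1.png

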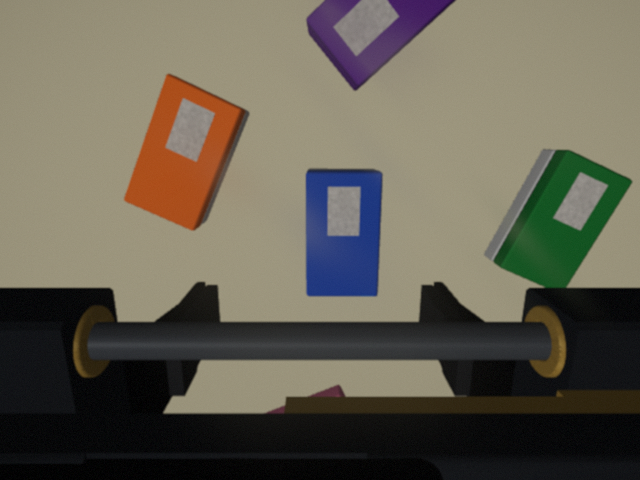

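```bash
python3 -m creep '[[1,5,-15,-25,0.0],[1,5,-15,-50,0],[1,5,-15,-75,0],[1,5,-15,-95,0],[1,5,-15,-112,0],[1,5,-15,-125,0],[1,5,-15,-134,0],[1,5,-15,-137,0]]'; python3 -m creep '[[1,0,0,0,0],[0.6,0,0,0,0],[0.5,0,0,0,0],[0.4,0,0,0,0],[0.4,0,0,0,0],[0.4,0,0,0,0],[0.4,0,0,0,0],[0.4,0,0,0,0]]'
```

```text
time_s: 3.85
tcp_pos: [0.5231, -0.1682, 0.026]
ee_rot: [[0.006, 0.16, -0.987], [0.001, -0.987, -0.16], [-1.0, -0.0, -0.006]]
wrist_force: [-0.2, -0.3, -0.1]
gripper_width: 0.997
time_s: 4.65
tcp_pos: [0.5232, -0.1683, 0.0262]
ee_rot: [[0.006, 0.16, -0.987], [0.001, -0.987, -0.16], [-1.0, 0.0, -0.006]]
wrist_force: [-0.1, -0.2, 1.3]
gripper_width: 0.592
```

```bash
python3 -m creep '[[0.3,0,0,10,0],[0.3,0,0,25,0],[0.3,0,0,45,0],[0.3,0,0,70,0],[0.3,0,10,95,-0.03],[0.3,0,25,115,-0.06],[0.3,0,50,125,-0.10],[0.3,-1,80,130,-0.14]]'; python3 -m creep '[[0.3,-1,35,0,-0.04],[0.3,-1,70,0,-0.08],[0.3,-2,105,0,-0.12],[0.3,-3,140,0,-0.16],[0.3,-4,175,0,-0.20],[0.3,-5,210,0,-0.206],[0.3,-6,240,0,-0.206],[0.3,-6,265,0,-0.206]]'
```

```text
time_s: 5.45
tcp_pos: [0.5224, -0.0879, 0.1578]
ee_rot: [[0.008, 0.017, -1.0], [0.0, -1.0, -0.017], [-1.0, -0.0, -0.008]]
wrist_force: [-0.3, -0.3, -2.3]
gripper_width: 0.594
time_s: 6.25
tcp_pos: [0.5156, 0.1787, 0.158]
ee_rot: [[0.007, -0.187, -0.982], [-0.001, -0.982, 0.187], [-1.0, -0.0, -0.008]]
wrist_force: [0.4, 1.0, -2.2]
gripper_width: 0.592
```

```bash
python3 -m creep '[[0.3,0,12,-8,0],[0.3,0,24,-18,0],[0.3,0,28,-30,0],[0.3,0,28,-42,0],[0.3,0,28,-52,0],[0.3,0,28,-58,0],[0.3,0,28,-58,0],[0.3,0,28,-58,0]]'
python3 - <<'E'
from h import *
for n in ["scene","top"]:
    c=capture(n); cv2.imwrite(f"pics/{n}2.png",c["image"][50:250,280:520] if n=="scene" else c["image"])
c=capture("wrist"); cv2.imwrite("pics/wrist2.png",c["image"])
im=cv2.imread("pics/scene2.png"); cv2.imwrite("pics/scene2b.png",cv2.convertScaleAbs(cv2.resize(im,None,fx=3,fy=3),alpha=1.5))
print(sense()["wrist_force"])
E
```

```text
time_s: 7.05
tcp_pos: [0.5159, 0.2064, 0.1001]
ee_rot: [[0.008, -0.187, -0.982], [-0.001, -0.982, 0.187], [-1.0, -0.0, -0.008]]
wrist_force: [0.5, 0.4, -1.7]
gripper_width: 0.593
[-0.49733474 -0.7232921  -3.40752623]
```

View pics/scene2b.png

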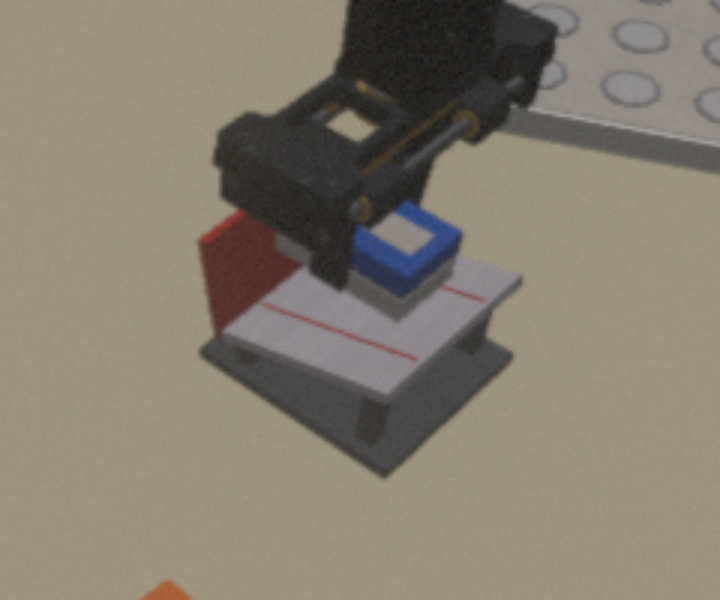

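View pics/wrist2.png

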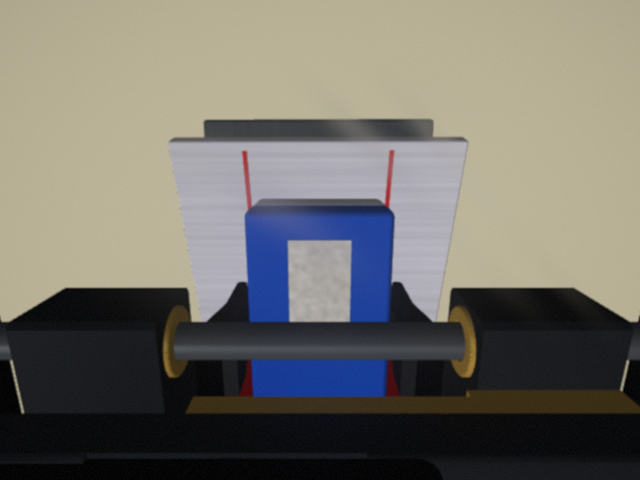

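The wrist view shows the box (columns 247–393) lined up with the red lane lines (245, 392). Descending slowly.

```bash
python3 -m creep '[[0.3,0,0,-3,0],[0.3,0,0,-6,0],[0.3,0,0,-9,0],[0.3,0,0,-12,0],[0.3,0,0,-14,0],[0.3,0,0,-16,0],[0.3,0,0,-18,0],[0.3,0,0,-20,0]]'
```

```text
time_s: 8.0
tcp_pos: [0.5153, 0.2069, 0.0817]
ee_rot: [[0.008, -0.187, -0.982], [-0.001, -0.982, 0.187], [-1.0, -0.001, -0.008]]
wrist_force: [-7.3, 1.1, 7.9]
gripper_width: 0.593
```

```bash
python3 -m creep '[[0.3,0,0,-2,0],[0.3,0,0,-3,0],[0.3,0,0,-4,0],[0.3,0,0,-5,0],[0.3,0,0,-6,0],[0.3,0,0,-7,0],[0.3,0,0,-7,0],[0.3,0,0,-7,0]]'
python3 - <<'E'
from h import *
c=capture("scene"); W=pts(c);im=c["image"]; cv2.imwrite("pics/scene3.png",cv2.convertScaleAbs(cv2.resize(im[50:250,280:520],None,fx=3,fy=3),alpha=1.5))
P,m=box(W,im,"blue",roi=(330,80,470,200))
k=P.mean(0)
for i in range(3):
    k=np.median(P,0);u,s,vt=np.linalg.svd(P-k,full_matrices=False);n=vt[2]*np.sign(vt[2,2]);P=P[abs((P-k)@n)<.003]
print(len(P),n,np.degrees(np.arccos(n[2])))
E
```

```text
time_s: 8.8
tcp_pos: [0.5144, 0.207, 0.0757]
ee_rot: [[0.006, -0.186, -0.982], [-0.001, -0.982, 0.186], [-1.0, -0.0, -0.006]]
wrist_force: [-7.0, 1.7, 6.5]
gripper_width: 0.593
242 [-0.15610452  0.02373088  0.98745543] 9.084909219756618
```

View pics/scene3.png

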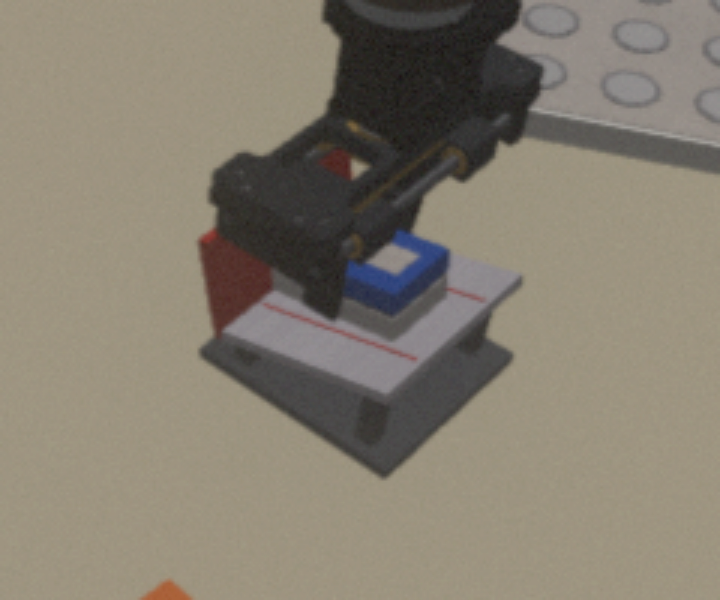

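```bash
python3 -m creep '[[0.3,0,0,-2,0],[0.3,0,0,-3,0],[0.3,0,0,-4,0],[0.3,0,0,-4,0],[0.3,0,0,-4,0],[0.3,0,0,-4,0],[0.3,0,0,-4,0],[0.3,0,0,-4,0]]'
```

```text
time_s: 9.65
tcp_pos: [0.514, 0.2071, 0.0728]
ee_rot: [[0.006, -0.186, -0.983], [-0.001, -0.983, 0.186], [-1.0, -0.0, -0.006]]
wrist_force: [-4.6, 1.7, 5.3]
gripper_width: 0.6
```

```bash
python3 -m creep '[[0.3,-1,0,-1,0],[0.3,-2,0,-2,0],[0.3,-3,0.5,-2.3,0],[0.3,-4,0.7,-2.6,0],[0.3,-5,1,-2.9,0],[0.3,-6,1.2,-3.2,0],[0.3,-7,1.3,-3.4,0],[0.3,-7,1.3,-3.4,0]]'
```

```text
time_s: 10.45
tcp_pos: [0.5089, 0.2095, 0.0708]
ee_rot: [[0.011, -0.185, -0.983], [0.001, -0.983, 0.185], [-1.0, -0.003, -0.011]]
wrist_force: [1.7, 0.1, 5.6]
gripper_width: 0.597
```

```bash
cat >> h.py <<'E'
def tilt(c,col,roi):
    W=pts(c);P,m=box(W,c["image"],col,roi=roi); m=cv2.erode(m,np.ones((3,3)));P=W[m>0];P=P[np.isfinite(P).all(1)]
    for i in range(6):
        k=P.mean(0);u,s,vt=np.linalg.svd(P-k,full_matrices=False);n=vt[2]*np.sign(vt[2,2])
        if i<5:P=P[abs((P-k)@n)<.0025]
    yaw=np.radians(-10.7);t=np.radians(15)
    X=np.array([np.cos(yaw)*np.cos(t),np.sin(yaw)*np.cos(t),np.sin(t)]);Z=np.array([-np.cos(yaw)*np.sin(t),-np.sin(yaw)*np.sin(t),np.cos(t)]);Y=np.cross(Z,X)
    Q=(P-np.array([.4695,.2157,.034]))@np.array([X,Y,Z]).T
    (cc,(w,h),a)=cv2.minAreaRect((Q[:,:2]*1000).astype(np.float32))
    print(col,len(P),"tilt",np.degrees(np.arccos(n[2])),"err to slope",np.degrees(np.arccos(n@Z)),"slope-frame mm min/max",np.percentile(Q*1000,[1,99],axis=0).round(1).tolist(),"median z",np.median(Q[:,2])*1000,"rect",np.round(cc,1),round(w,1),round(h,1),round(a,1))
E
python3 - <<'E'
from h import *
c=capture("scene");tilt(c,"blue",(330,80,470,200)); cv2.imwrite("pics/scene4.png",cv2.convertScaleAbs(cv2.resize(c["image"][50:250,280:520],None,fx=3,fy=3),alpha=1.5))
c=capture("wrist");tilt(c,"blue",(100,100,540,300)); cv2.imwrite("pics/wrist4.png",c["image"])
E
```

```text
blue 91 tilt 14.264579935274714 err to slope 0.7563525490486659 slope-frame mm min/max [[62.8, -23.0, 32.2], [90.7, 20.5, 34.9]] median z 33.489425192781184 rect [76.5 -1.5] 44.4 28.4 88.8
blue 7051 tilt 12.461182885815925 err to slope 2.564393762265948 slope-frame mm min/max [[66.9, -23.7, 32.6], [90.5, 25.6, 36.4]] median z 35.16063502396511 rect [78.7  1. ] 25.2 50.9 0.0
```

View pics/scene4.png

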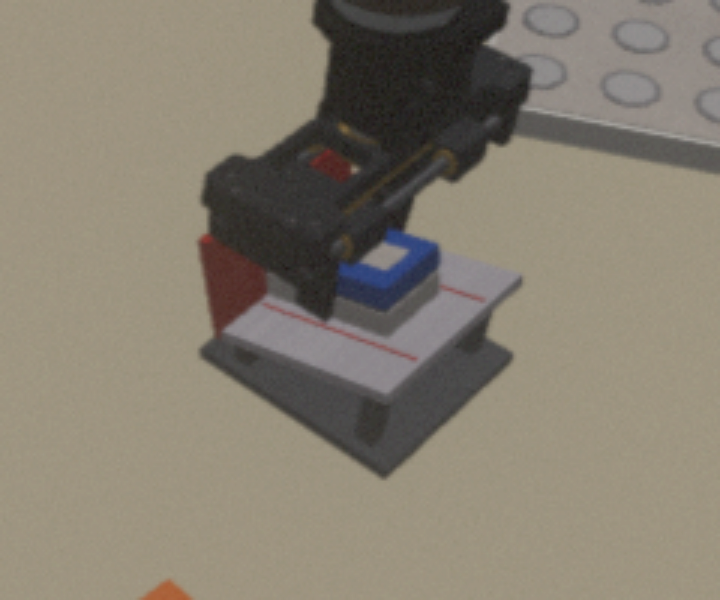

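View pics/wrist4.png

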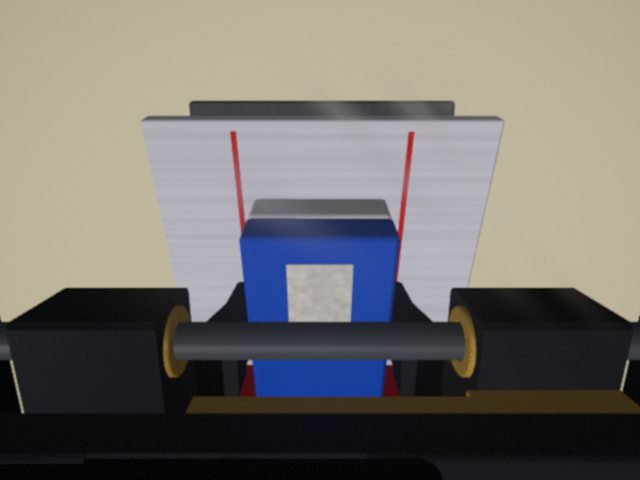

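The box end is at slope x≈91 mm (against the backstop), centred, and tilted within 1–2.5° of the plate. Releasing.

```bash
python3 -m creep '[[0.65,0,0,0,0],[0.7,0,0,0,0],[0.85,0,0,0,0],[1,0,0,0,0],[1,0,0,0,0],[1,0,0,0,0],[1,0,0,10,0],[1,0,0,25,0]]'; python3 -m creep '[[1,0,0,20,0],[1,0,0,50,0],[1,0,-15,75,0],[1,3,-50,85,0],[1,6,-90,85,-0.04],[1,9,-130,85,-0.07],[1,12,-165,85,-0.09],[1,14,-190,85,-0.09]]'
python3 - <<'E'
from h import *
c=capture("scene");tilt(c,"blue",(330,80,470,200)); cv2.imwrite("pics/scene5.png",cv2.convertScaleAbs(cv2.resize(c["image"][50:250,280:520],None,fx=3,fy=3),alpha=1.5))
c=capture("top");tilt(c,"blue",(100,180,250,300));
E
```

```text
time_s: 11.35
tcp_pos: [0.5084, 0.2092, 0.0957]
ee_rot: [[0.009, -0.185, -0.983], [-0.0, -0.983, 0.185], [-1.0, -0.002, -0.009]]
wrist_force: [-0.8, 0.9, 0.3]
gripper_width: 0.993
time_s: 12.15
tcp_pos: [0.5223, 0.0172, 0.1817]
ee_rot: [[0.01, -0.274, -0.962], [-0.001, -0.962, 0.274], [-1.0, -0.002, -0.01]]
wrist_force: [0.9, 0.8, -0.4]
gripper_width: 1.0
blue 468 tilt 15.036809859796595 err to slope 0.37124893457390634 slope-frame mm min/max [[28.1, -23.3, 32.0], [89.8, 20.4, 35.0]] median z 33.571071604564146 rect [57.1 -1.6] 66.7 48.4 1.2
blue 27 tilt 38.83441005315813 err to slope 27.589683516992352 slope-frame mm min/max [[3.5, -24.0, 30.5], [12.3, -14.9, 36.2]] median z 33.57237857987926 rect [  7.6 -20.5] 6.6 11.5 53.9
```

View pics/scene5.png

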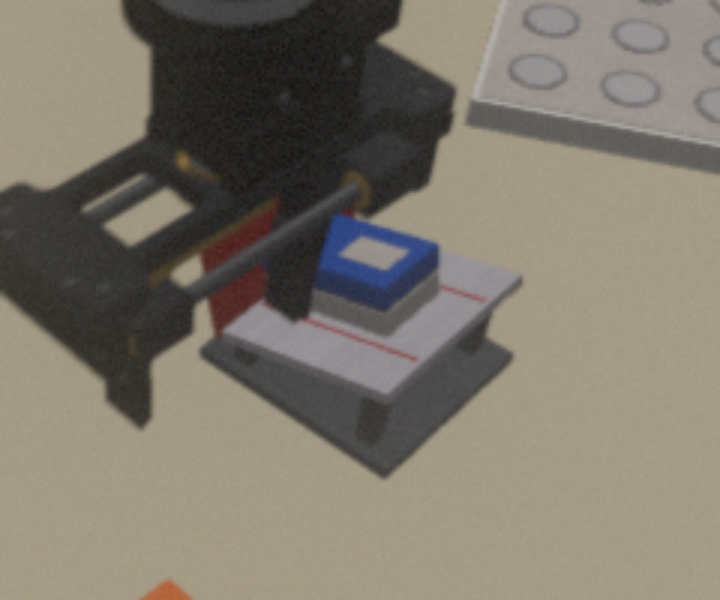

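```bash
python3 -m creep '[[1,15,-26,0,0],[1,30,-54,0,0],[1,35,-65,0,0],[1,35,-65,0,0],[1,35,-65,0,0],[1,35,-65,0,0],[1,35,-65,0,0],[1,35,-65,0,0]]'
python3 - <<'E'
from h import *
c=capture("wrist");cv2.imwrite("pics/wrist6.png",c["image"]);P,m=box(pts(c),c["image"],"orange");print(rect(P));print(sense()["tcp_pos"])
c=capture("top");tilt(c,"blue",(100,180,250,300));print(rect(box(pts(c),c["image"],"green",roi=(300,160,540,280))[0]))
E
```

```text
time_s: 13.05
tcp_pos: [0.5571, -0.0476, 0.1817]
ee_rot: [[0.01, -0.275, -0.961], [-0.001, -0.961, 0.275], [-1.0, -0.002, -0.01]]
wrist_force: [-0.7, 0.5, 0.3]
gripper_width: 0.999
(array([560.2, -52.7]), 88.6, 51.2, -15.7, np.float64(35.0))
[ 0.55713284 -0.04772591  0.18167194]Traceback (most recent call last):
  File "<stdin>", line 3, in <module>
  File "h.py", line 26, in tilt
    W=pts(c);P,m=box(W,c["image"],col,roi=roi); m=cv2.erode(m,np.ones((3,3)));P=W[m>0];P=P[np.isfinite(P).all(1)]
                 ~~~^^^^^^^^^^^^^^^^^^^^^^^^^^
  File "h.py", line 16, in box
    k=1+np.argmax(s[1:,4]); m=(l==k).astype(np.uint8)
        ~~~~~~~~~^^^^^^^^^
    return _wrapfunc(a, 'argmax', axis=axis, out=out, **kwds)
    return bound(*args, **kwds)
ValueError: attempt to get argmax of an empty sequence
```

View pics/wrist6.png

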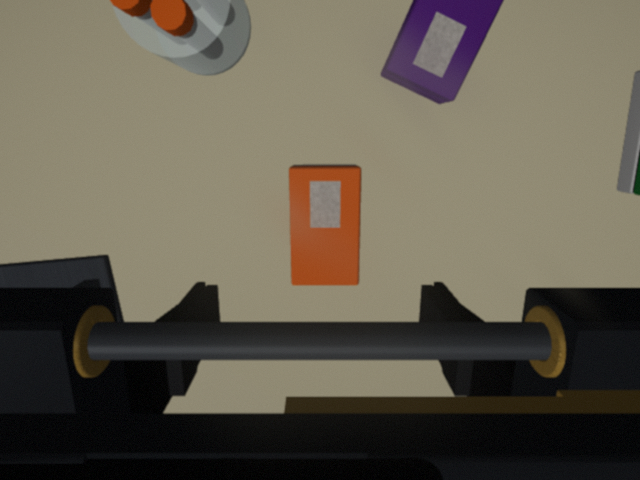

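```bash
python3 -m creep '[[1,3,-5,-30,0],[1,3,-5,-60,0],[1,3,-5,-90,0],[1,3,-5,-115,0],[1,3,-5,-135,0],[1,3,-5,-147,0],[1,3,-5,-154,0],[1,3,-5,-155,0]]'; python3 -m creep '[[1,0,0,0,0],[0.6,0,0,0,0],[0.5,0,0,0,0],[0.4,0,0,0,0],[0.3,0,0,0,0],[0.3,0,0,0,0],[0.3,0,0,0,0],[0.3,0,0,0,0]]'
```

```text
time_s: 13.95
tcp_pos: [0.5601, -0.0528, 0.0262]
ee_rot: [[0.009, -0.275, -0.961], [-0.001, -0.961, 0.275], [-1.0, -0.002, -0.009]]
wrist_force: [-0.3, 0.1, 0.3]
gripper_width: 1.002
time_s: 14.75
tcp_pos: [0.5602, -0.0528, 0.0264]
ee_rot: [[0.009, -0.275, -0.961], [-0.001, -0.961, 0.275], [-1.0, -0.002, -0.009]]
wrist_force: [-0.3, -0.2, 1.0]
gripper_width: 0.595
```

```bash
python3 -m creep '[[0.3,0,0,10,0],[0.3,0,0,25,0],[0.3,0,0,45,0],[0.3,0,0,70,0],[0.3,-3,10,95,0.02],[0.3,-8,30,118,0.04],[0.3,-15,60,132,0.06],[0.3,-22,95,138,0.09]]'; python3 -m creep '[[0.3,-6,32,0,0],[0.3,-12,64,0,0],[0.3,-18,94,0,0],[0.3,-24,122,0,0],[0.3,-28,144,0,0],[0.3,-30,158,0,0],[0.3,-31,166,0,0],[0.3,-31,166,0,0]]'
python3 - <<'E'
from h import *
c=capture("wrist");cv2.imwrite("pics/wrist7.png",c["image"])
s=sense();print(s["tcp_pos"],s["ee_rot"][:,1],s["gripper_width"])
E
```

```text
time_s: 15.55
tcp_pos: [0.5382, 0.0427, 0.1663]
ee_rot: [[0.012, -0.188, -0.982], [0.001, -0.982, 0.188], [-1.0, -0.003, -0.011]]
wrist_force: [0.6, 0.1, -2.1]
gripper_width: 0.596
time_s: 16.35
tcp_pos: [0.5071, 0.209, 0.1663]
ee_rot: [[0.011, -0.188, -0.982], [0.001, -0.982, 0.188], [-1.0, -0.003, -0.011]]
wrist_force: [0.3, -0.7, -3.0]
gripper_width: 0.593
[0.50708501 0.20835723 0.16621586] [-0.1885165  -0.98206696 -0.00245395] 0.594290306157163
```

View pics/wrist7.png

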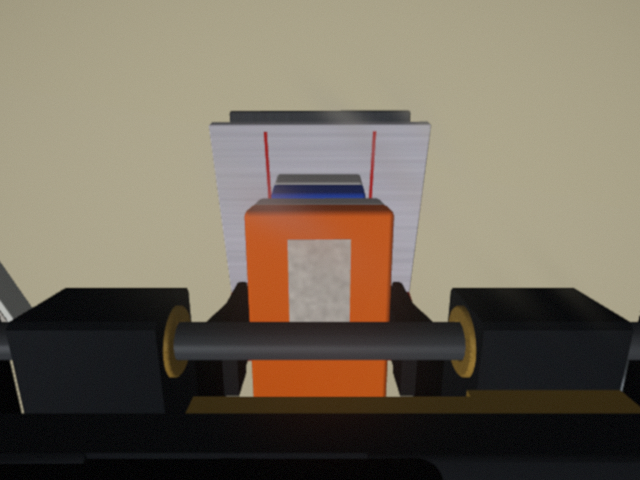

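Orange (columns 247–393) is centred over blue (272–366). Descending.

```bash
python3 -m creep '[[0.3,0,0,-10,0],[0.3,0,0,-20,0],[0.3,0,0,-30,0],[0.3,0,0,-36,0],[0.3,0,0,-40,0],[0.3,0,0,-43,0],[0.3,0,0,-45,0],[0.3,0,0,-45,0]]'; python3 -m creep '[[0.3,0,0,-2,0],[0.3,0,0,-4,0],[0.3,0,0,-6,0],[0.3,0,0,-7,0],[0.3,0,0,-8,0],[0.3,0,0,-9,0],[0.3,0,0,-10,0],[0.3,0,0,-10,0]]'
python3 - <<'E'
from h import *
c=capture("scene");tilt(c,"orange",(330,80,470,200)); cv2.imwrite("pics/scene8.png",cv2.convertScaleAbs(cv2.resize(c["image"][50:250,280:520],None,fx=3,fy=3),alpha=1.5))
E
```

```text
time_s: 17.2
tcp_pos: [0.5071, 0.2084, 0.1211]
ee_rot: [[0.011, -0.188, -0.982], [0.0, -0.982, 0.188], [-1.0, -0.002, -0.011]]
wrist_force: [-0.2, 0.2, -2.3]
gripper_width: 0.595
time_s: 18.0
tcp_pos: [0.5071, 0.2086, 0.113]
ee_rot: [[0.012, -0.188, -0.982], [0.001, -0.982, 0.188], [-1.0, -0.003, -0.012]]
wrist_force: [-4.8, 0.7, 7.5]
gripper_width: 0.596
orange 103 tilt 5.198908478649678 err to slope 9.816477589157525 slope-frame mm min/max [[67.3, -22.5, 65.3], [100.5, 20.4, 72.7]] median z 68.4385689241401 rect [84.  -0.8] 43.3 34.3 88.5
```

View pics/scene8.png

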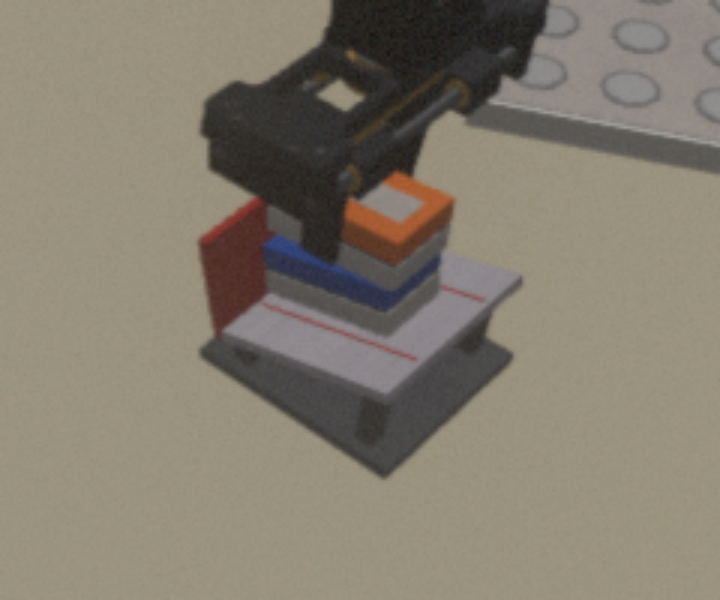

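```bash
python3 -m creep '[[0.3,0,0,-2,0],[0.3,0,0,-4,0],[0.3,0,0,-5,0],[0.3,0,0,-6,0],[0.3,0,0,-7,0],[0.3,0,0,-8,0],[0.3,0,0,-9,0],[0.3,0,0,-9,0]]'; python3 -m creep '[[0.3,-1,0,-1,0],[0.3,-2,0,-2,0],[0.3,-3,0.5,-2.3,0],[0.3,-4,0.7,-2.6,0],[0.3,-5,1,-2.9,0],[0.3,-6,1.2,-3.2,0],[0.3,-7,1.3,-3.4,0],[0.3,-7,1.3,-3.4,0]]'
python3 - <<'E'
from h import *
c=capture("scene");tilt(c,"orange",(330,80,470,200)); tilt(c,"blue",(330,80,470,200));cv2.imwrite("pics/scene9.png",cv2.convertScaleAbs(cv2.resize(c["image"][50:250,280:520],None,fx=3,fy=3),alpha=1.5))
c=capture("wrist");tilt(c,"orange",(100,100,540,300)); cv2.imwrite("pics/wrist9.png",c["image"])
E
```

```text
time_s: 18.85
tcp_pos: [0.5057, 0.2088, 0.1056]
ee_rot: [[0.01, -0.187, -0.982], [0.0, -0.982, 0.187], [-1.0, -0.002, -0.01]]
wrist_force: [-9.6, 1.4, 10.2]
gripper_width: 0.6
time_s: 19.65
tcp_pos: [0.501, 0.2111, 0.1038]
ee_rot: [[0.016, -0.185, -0.983], [0.003, -0.983, 0.186], [-1.0, -0.005, -0.015]]
wrist_force: [2.2, -0.9, 6.1]
gripper_width: 0.595
orange 67 tilt 15.665145765427528 err to slope 0.7102627855504361 slope-frame mm min/max [[62.0, -20.7, 66.2], [89.2, 21.2, 69.0]] median z 67.5019885612507 rect [76.1  0.3] 42.0 27.7 88.4h.py:28: RuntimeWarning: Mean of empty slice.
  k=P.mean(0);u,s,vt=np.linalg.svd(P-k,full_matrices=False);n=vt[2]*np.sign(vt[2,2])
  ret = um.true_divide(
Traceback (most recent call last):
  File "h.py", line 28, in tilt
    k=P.mean(0);u,s,vt=np.linalg.svd(P-k,full_matrices=False);n=vt[2]*np.sign(vt[2,2])
                                                                ~~^^^
IndexError: index 2 is out of bounds for axis 0 with size 0
```

Orange is flat (0.7° off), and its end sits at about 90 mm, the same as blue. Releasing and retreating.

```bash
python3 -m creep '[[0.65,0,0,0,0],[0.7,0,0,0,0],[0.85,0,0,0,0],[1,0,0,0,0],[1,0,0,0,0],[1,0,0,0,0],[1,0,0,10,0],[1,0,0,25,0]]'; python3 -m creep '[[1,0,0,20,0],[1,0,0,45,0],[1,0,-10,75,0],[1,0,-50,95,0],[1,0,-95,95,0],[1,0,-140,95,0],[1,0,-185,95,0],[1,0,-225,95,0]]'
python3 - <<'E'
from h import *
c=capture("scene");cv2.imwrite("pics/scene10.png",cv2.convertScaleAbs(cv2.resize(c["image"][50:250,280:520],None,fx=3,fy=3),alpha=1.5))
t=capture("top");cv2.imwrite("pics/top10.png",t["image"])
tilt(c,"orange",(330,80,470,200))
try: tilt(t,"orange",(100,180,250,300))
except Exception as e: print(e)
try: print("green",rect(box(pts(c),c["image"],"green",roi=(140,230,400,480))[0]))
except Exception as e: print(e)
s=sense();print(s["time_s"],s["tcp_pos"])
E
```

```text
time_s: 20.5
tcp_pos: [0.5006, 0.2107, 0.1288]
ee_rot: [[0.014, -0.186, -0.983], [0.001, -0.983, 0.186], [-1.0, -0.004, -0.014]]
wrist_force: [0.7, -0.7, -0.6]
gripper_width: 0.997
time_s: 21.3
tcp_pos: [0.5002, -0.0161, 0.2249]
ee_rot: [[0.016, -0.185, -0.983], [0.001, -0.983, 0.186], [-1.0, -0.004, -0.015]]
wrist_force: [0.8, 0.3, -0.3]
gripper_width: 0.999
orange 634 tilt 15.11037104512479 err to slope 0.5618749331151628 slope-frame mm min/max [[9.8, -20.6, 66.0], [88.3, 21.1, 69.1]] median z 67.51378743898009 rect [48.5  0.3] 43.9 82.1 88.2
attempt to get argmax of an empty sequence
green (array([ 558.1, -319.7]), 86.4, 48.7, -15.0, np.float64(34.2))
21.4 [ 0.49989976 -0.01784242  0.22467434]
```

View pics/scene10.png

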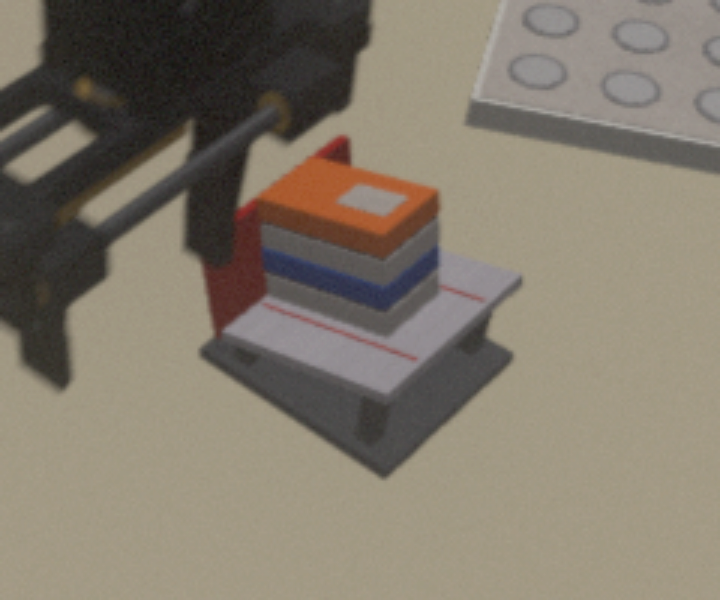

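View pics/top10.png

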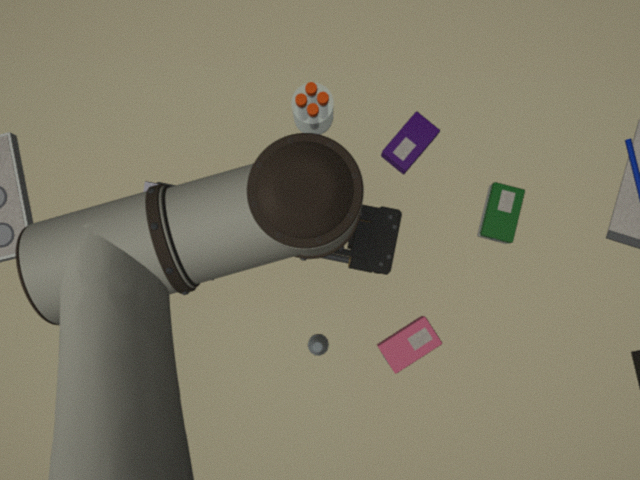

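Both boxes are stacked flat against the backstop (scene crop, stack centred at about (350,240)). The gripper is clear and green hasn't moved.

```bash
python3 -m creep '[[1,0,0,0,0],[1,0,0,0,0],[1,0,0,0,0],[1,0,0,0,0],[1,0,0,0,0],[1,0,0,0,0],[1,0,0,0,0],[1,0,0,0,0]]'
python3 - <<'E'
from h import *
c=capture("scene");tilt(c,"orange",(330,80,470,200));print(finish_job())
E
```

```text
time_s: 22.2
tcp_pos: [0.4999, -0.0177, 0.2246]
ee_rot: [[0.014, -0.191, -0.982], [0.001, -0.982, 0.191], [-1.0, -0.004, -0.014]]
wrist_force: [-0.2, 0.2, 0.4]
gripper_width: 0.994
orange 636 tilt 15.353703432825577 err to slope 0.5307598219526833 slope-frame mm min/max [[9.2, -21.0, 66.0], [88.4, 21.4, 69.1]] median z 67.41688245792395 rect [48.1  0.2] 43.4 83.4 89.5
the job is handed in; nothing more can be done
None
```

Both boxes are on the rack and the job is handed in at about 22 s. I gripped each box across its width, let it tilt in the pads onto the surface below, slid it back to the backstop, let go and backed away. No verdict was reported.

**Blue box, after release:** It lay within 0.4° of the slope, with its upper end about 90 mm from the backstop face. That puts its centre near 45 mm, and it was about 1.5 mm off mid-width.

**Orange box, last check just before hand-in:** It was within 0.6° of the slope, its top at 67.4 mm (68 nominal), its centre near mid-width, and it was square to the slope within about 2°. Its upper end was at about 88–90 mm, so its end is against the backstop too.

**Green box:** Its measured position matched the start to within 1 mm.

**Checks that failed or disagreed:**
- The overhead views of the rack after placing failed or were too small to use, because the arm was in the way.
- A wrist-camera reading put blue 2.6° off the slope before release; the scene camera gave 0.8° at the same moment.
- Blue was not measured again after orange went on top. In the scene picture it sits squarely under orange.

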